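Extend the guitar-neck rest by one hole

TASK

The next guitar is longer: extend the telescoping arm that carries the forked neck rest by one hole. Press its spring snap button flush with the tube, push the tube outward by the thumb rib until the button snaps up in the next hole, then let go. Leave the other arm, the one with the flat stop plate, as it is set.

Things in the scene. Friction and masses are not known exactly. Their poses are not given: they have to be found in the camera images.
- rest_arm: Fixed base (plywood foot 280 x 75 mm) of the arm that ends in a U-shaped wooden fork, 90 mm wide, 128 mm high, at x 145-167 mm. Origin: on the bench, right under the snap button. x points outward along the tube to the fork (its sliding direction), y across, z up. The bare aluminium outer tube is 32 mm square, top face 62 mm above the bench. Rear block: x -168 to -132, 68 mm high.
- rest_rib (a point): Thumb rib, a black block across the sliding outer tube's top, for pushing it: 12 mm thick, 32 mm wide, rising 16 mm above the tube. The point is the middle of its pushing face, on the side of the button, 8 mm above the tube's top face (70 mm above the bench), as set 18 mm outward of the button's axis. Moves with the tube; axes as rest_arm.
- rest_tube (a joint): Slide of the outer tube (with rib and fork), m: 0 as set, 0.045 at the next hole, 0.09 at the last; grows outward. Top wall has 3 openings, 20 mm long, 18 wide, 45 mm apart: one round the button, the next ones inward (-x). Friction about 2 N. A raised button locks it with 2 to 3 mm of play; once the button is under the wall it slides until the next hole.
- rest_button (a joint): Brass snap button, domed, 16 mm across, on the fixed inner tube, m: 0 up (top 8 mm proud of the outer tube, 70 mm above the bench), 0.008 flush, at most 0.0125. 2 N at first, 5 N flush. Held within 2 mm of flush, its dome slips under the wall as the tube is pushed outward (5 to 15 N), stays down by itself and springs up in the next hole. A fingertip beside the rib can do both.
- stop_tube (a joint): Slide of the other arm's tube, m: 0 as set; leave it there. That arm is built alike but ends in a flat upright stop plate 90 mm wide and 80 mm high, no fork.

How it is judged:
By the outcome, as a careful person would: the job done as asked, in the order asked, and still so for the second after the job is handed in, with the robot touching nothing.
It also fails if it takes over 29 s, if anything falls off the work surface, if the arm or the gripper's body presses on something with over 40 N, if the wrist force passes 120 N, or if a joint passes its speed limit or range.

ROBOT

A 6-joint arm with a two-finger parallel gripper is mounted at the origin on the work surface. World frame = base frame: x ahead of the robot, y to its left, z up, the work surface at z = 0. Lengths are in m, angles in rad, forces in N, time in s.
With the tool pointing down it reaches from about 0.3 to 0.95 m from the base axis. Payload 3.1 kg.
Tool frame: the origin (TCP) lies at the very end of the fingers, on their centre line; the grasp point (between the pads) lies 19 mm behind it; z points along the fingers, y is the line along which they close (so a half turn about z gives the same grasp; the last joint's range is limited). The gripper opens to 85 mm and grips with 20 to 120 N. Pads are 22 mm wide; open, the fingers measure 114 mm over their backs; the gripper's body (76 mm by 85 mm) begins 54 mm behind the grasp point. The pads swing forward as they close: fully open they stand 13 mm farther back than shut.
Start: joints at [-1.206, 0.308, 1.634, -0, 1.2, -0.07], TCP at [0.263, -0.567, 0.231] pointing down, gripper open.
Joint ranges: [-3.06, 3.06], [-0.79, 1.96], [0.05, 2.63], [-1.19, 4.34], [0.05, 2.64], [-2.94, 2.94]. Speed limits (rad/s): [2.79, 2.79, 3.14, 3.14, 3.14, 3.14].

INTERFACE

Orientations are given as a unit quaternion [x, y, z, w].
In Python, from plant import r gives the robot as it stands.
- The arm moves only by the tool arm_command, never from a script. Its argument "steps" is a list of rows, each an object with "xyz": the shift along the tool's x, y, z each as a share of 50 cm, from -1 to 1, a list of three; "rot": the turn, a rotation vector about the tool's x, y, z each as a share of 60 degrees, from -1 to 1, a list of three. In form: [{"xyz": [tx, ty, tz], "rot": [ax, ay, az]}, ...]. A call has 1 to 20 rows; each row is the pose to reach, as a shift and turn from the pose commanded when the call began, along the tool's axes at that moment; what a row does not reach only later rows make up. A row lasts 1/8 s, in which the tool goes at most 62.5 mm and 10.7 degrees, less where a joint would pass 70% of its speed; a pose out of reach is approached as far as the arm can. A call with a number of a shift or a turn outside -1 to 1 is refused whole. A call with a gripper value outside its range is refused whole. "claw" is the gripper command: -1 is shut, 1 is fully open, values between are in proportion, set as the call begins (left out, the last holds). The fingers move at their own pace and stop on an object; "grip_force" is the grip in N (left out, the last holds). Time passes only in rows, so rows that repeat a pose let the fingers close. It gives the time, the measured TCP pose, the force, the opening and the grip force at its end, in the units of the state.
- r.get_obs(): the state, without advancing time (a new reading comes with each control period).
- r.camera(name): name is "scene" or "top"; returns a dict with "image" (480x640x3 uint8, red, green, blue), "fov_y" (degrees; the focal length in pixels is half the picture's height over the tangent of half this angle, whatever the lens; pixels are square), "cx", "cy" (the principal point, pixels), "xyz" and "rotation" of the camera in the world. Camera axes: x right, y down, z forward; pixel columns grow to the right and rows downward; lengths in m; the calibration is good to about 2 mm. A picture is of the moment at which its call begins. There is no depth.
- r.finish_job(): hands the job in; it is judged then, once.
The state is a dict: "time": time; "qpos": joint angles; "dq": joint speeds; "joint_efforts": joint torques, N m; "position": TCP position; "tool_rot": TCP orientation; "ft_force": force on the tool from outside, world axes, zero at the start; "wrist_torque": the same for the moment, N m; "finger_gap": finger opening in m; "finger_force": force on a finger pad.
Only numpy, scipy, OpenCV 4.12 (cv2) and the standard library are available. Lean on these libraries where they do the work, as an engineer would, in place of code of your own. Each camera call takes 0.05 s, during which the arm holds its last target. There are 200 camera calls.

## Working session

There is one attempt and no reset: what is moved stays moved. The work goes in short steps, Python scripts to look and compute and a tool call to move; the robot and the scene stay as the last step left them, time stands still between calls to the robot, and variables do not carry over. Pictures are saved under pics/ and viewed, at most 10 in all, crops included, and the job is handed in when it is done.

Besides the shell and the picture viewer there is one more tool, called after ">>>" in YAML: its name, and indented under it one key for each argument. arm_command: Moves the arm, as the interface text tells. Shift numbers are shares of 50 cm and turn numbers shares of 60 degrees, none past 1 either way. Its arguments: {"type":"object","properties":{"steps":{"type":"array","items":{"type":"object","properties":{"xyz":{"type":"array","items":{"type":"number"}},"rot":{"type":"array","items":{"type":"number"}}}}},"claw":{"type":"number"},"grip_force":{"type":"number"}},"required":["steps"]}

```bash
mkdir -p pics; python3 - <<'E'
from plant import r
import cv2,numpy as np,json
o=r.get_obs();print(o['time'],o['position'],o['tool_rot'],o['finger_gap'])
for n in("scene","top"):
    c=r.camera(n);cv2.imwrite(f"pics/{n}0.png",c["image"][:,:,::-1])
    print(n,{k:(np.array(v).round(4).tolist()) for k,v in c.items() if k!="image"})
E
```

```text
0.0 [ 0.26293406 -0.56607553  0.23001774] [ 9.76460424e-01  2.15693406e-01 -1.79781433e-04 -1.16721363e-03] 0.0854887435378461
scene {'fov_y': 46.4517, 'cx': 313.4204, 'cy': 243.6282, 'xyz': [1.2006, -0.4182, 0.6155], 'rotation': [0.7644, 0.4453, -0.2258, -0.408]}
top {'fov_y': 56.6468, 'cx': 317.3735, 'cy': 243.2251, 'xyz': [0.4864, -0.0171, 0.7342], 'rotation': [0.713, -0.6993, 0.0286, -0.043]}
```

View pics/scene0.png

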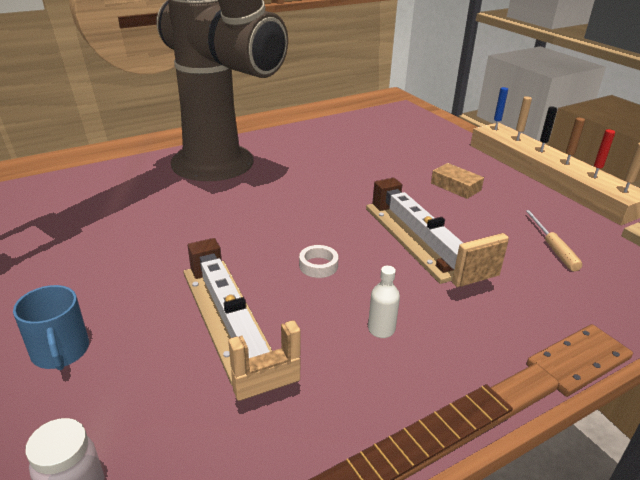

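View pics/top0.png

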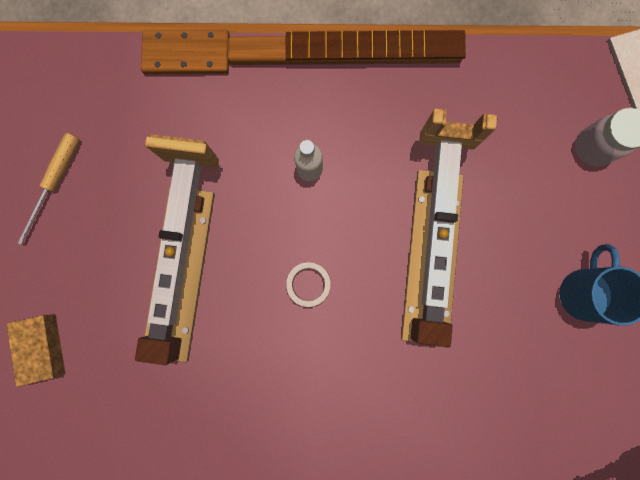

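The fork arm is on the right in the top view: button near (443,234), rib near (446,217), tube end about (450,142) and rear end about (436,305). I'll zoom in to refine these.

```bash
cat > h.py <<'E'
import numpy as np,cv2
from scipy.spatial.transform import Rotation as R
def ray(c,uv):
    f=240/np.tan(np.radians(c["fov_y"]/2))
    d=np.array([(uv[0]-c["cx"])/f,(uv[1]-c["cy"])/f,1]);q=np.array(c["rotation"])
    M=q if q.shape==(3,3) else R.from_quat(q).as_matrix()
    return np.array(c["xyz"]),M@d
def at(c,uv,z):
    p,d=ray(c,uv);return p+d*(z-p[2])/d[2]
def proj(c,X):
    f=240/np.tan(np.radians(c["fov_y"]/2))
    v=R.from_quat(c["rotation"]).as_matrix().T@(np.array(X)-c["xyz"]);return np.array([c["cx"]+f*v[0]/v[2],c["cy"]+f*v[1]/v[2]])
E
python3 - <<'E'
import cv2,numpy as np
a=cv2.imread("pics/top0.png")[125:325,390:490];b=cv2.imread("pics/scene0.png")[235:385,180:310]
a=cv2.resize(a,None,fx=3,fy=3,interpolation=3);b=cv2.resize(b,None,fx=3.8,fy=3.8,interpolation=3)
o=np.zeros((600,800,3),np.uint8);o[:,:300]=a;o[:b.shape[0],302:302+b.shape[1]]=b[:,:498];cv2.imwrite("pics/crop.png",o)
E
```

```text
(no output)
```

View pics/crop.png

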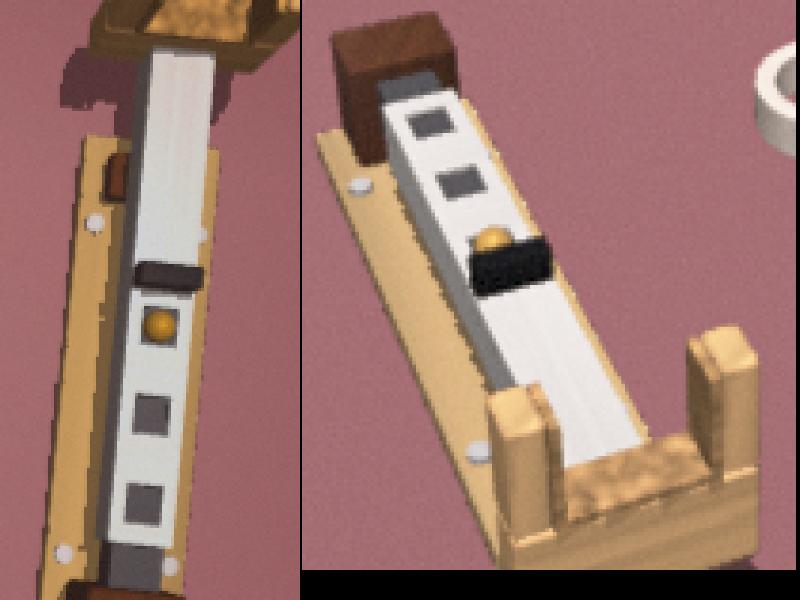

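Crop's top view: holes are centred at (160,326), (151,414) and (144,503). The tube's top face midline runs (181,50) to (140,542), and the rib's near top edge is around y 288.

```bash
python3 - <<'E'
from plant import r
from h import *
c=r.camera("top");s=r.camera("scene")
T=lambda u,v,z:at(c,(390+u/3,125+v/3),z)
S=lambda u,v,z:at(s,(180+(u-302)/3.8,235+v/3.8),z)
h=[T(160,326,.062),T(151,414,.062),T(144,503,.062)];print(np.round(h,4))
for a,b in zip(h,h[1:]):print(np.linalg.norm(a-b))
a,b=T(140,542,.062),T(181,50,.062);d=b-a;print(a,b,np.linalg.norm(d),'yaw',np.arctan2(d[1],d[0]), np.arctan2(*(h[0]-h[2])[1::-1]))
print('width',np.linalg.norm(T(107,540,.062)-T(173,545,.062)))
print('button top',T(161,324,.068)); 
print('rib', T(137,283,.07),T(200,290,.07),'ribtop',T(135,263,.078),T(203,265,.078))
k=[S(493,242,.062),S(462,183,.062),S(431,123,.062)];print(np.round(k,4),[np.linalg.norm(k[1]-k[2])])
o=r.get_obs();M=R.from_quat(o['tool_rot']).as_matrix();print(M.round(3),o['time'],o['position'])
E
```

```text
[[ 0.5727 -0.193   0.062 ]
 [ 0.5282 -0.1882  0.062 ]
 [ 0.4838 -0.1844  0.062 ]]
0.04476826742772475
0.04456579615971013
[ 0.46446585 -0.18230138  0.062     ] [ 0.71605867 -0.20495146  0.062     ] 0.2526103165932427 yaw -0.08978469187256849 -0.09681788952592116
width 0.032615972637480325
button top [ 0.57290649 -0.19197841  0.068     ]
rib [ 0.59309477 -0.1796856   0.07      ] [ 0.59010661 -0.21096076  0.07      ] ribtop [ 0.6017974  -0.17680676  0.078     ] [ 0.60136947 -0.21023829  0.078     ]
[[ 0.5745 -0.1902  0.062 ]
 [ 0.5332 -0.1865  0.062 ]
 [ 0.4882 -0.1822  0.062 ]] [np.float64(0.045236431626342256)]
[[ 0.907  0.421 -0.   ]
 [ 0.421 -0.907  0.001]
 [ 0.    -0.001 -1.   ]] 0.2 [ 0.26307223 -0.56636279  0.23048321]
```

```bash
cat >> h.py <<'E'
B=np.array([.5738,-.1915]);YAW=-.093
def go(r,s,l,z):
    o=r.get_obs();M=R.from_quat(o['tool_rot']).as_matrix();d=np.array([np.cos(YAW),np.sin(YAW)]);n=np.array([-d[1],d[0]])
    t=np.array([*(B+s*d+l*n),z]);G=np.c_[[0,0,0],[0,0,0],[0,0,-1.]];G[:2,1]=d;G[:,0]=np.cross(G[:,1],G[:,2])
    print(o['time'],'p',o['position'].round(4),'xyz',(M.T@(t-o['position'])/.5).round(4),'rot',(R.from_matrix(M.T@G).as_rotvec()/np.radians(60)).round(4),'F',np.round(o['ft_force'],2))
E
python3 - <<'E'
from plant import r
from h import *
go(r,0,0,.23);go(r,0,0,.10)
E
```

```text
0.2 p [ 0.2631 -0.5664  0.2305] xyz [ 0.8794 -0.4182  0.0017] rot [-1.20e-03 -9.00e-04 -9.96e-01] F [ 0.05 -0.2   0.27]
0.2 p [ 0.2631 -0.5664  0.2305] xyz [ 0.8794 -0.4178  0.2617] rot [-1.20e-03 -9.00e-04 -9.96e-01] F [ 0.05 -0.2   0.27]
```

>>> arm_command:
  steps:
    - {"xyz":[0.11,-0.052,0],"rot":[0,0,-0.125]}
    - {"xyz":[0.22,-0.104,0],"rot":[0,0,-0.25]}
    - {"xyz":[0.33,-0.157,0],"rot":[0,0,-0.375]}
    - {"xyz":[0.44,-0.209,0],"rot":[0,0,-0.5]}
    - {"xyz":[0.55,-0.261,0],"rot":[0,0,-0.625]}
    - {"xyz":[0.66,-0.314,0],"rot":[0,0,-0.75]}
    - {"xyz":[0.77,-0.366,0.02],"rot":[0,0,-0.875]}
    - {"xyz":[0.88,-0.418,0.1],"rot":[0,0,-0.996]}
    - {"xyz":[0.88,-0.418,0.18],"rot":[-0.001,-0.001,-0.996]}
    - {"xyz":[0.88,-0.418,0.26],"rot":[-0.001,-0.001,-0.996]}
    - {"xyz":[0.88,-0.418,0.26],"rot":[-0.001,-0.001,-0.996]}
    - {"xyz":[0.88,-0.418,0.26],"rot":[-0.001,-0.001,-0.996]}
  claw: -1
  grip_force: 60

```text
time: 1.7
position: [0.5751, -0.1926, 0.1025]
tool_rot: [0.739, 0.673, -0.0, 0.001]
ft_force: [1.0, -0.3, 0.7]
finger_gap: 0.0001
finger_force: 0.0
```

```bash
python3 - <<'E'
from plant import r
from h import *
go(r,0,0,.074);print(r.get_obs()['finger_gap'])
c=r.camera("scene");a=r.camera("top")
u=proj(c,[.58,-.19,.08]);v=proj(a,[.58,-.19,.08]);print(u,v)
def cr(i,p,w,h,k):
    x,y=int(p[0]-w/2),int(p[1]-h/2);print(x,y);return cv2.resize(i[y:y+h,x:x+w,::-1],None,fx=k,fy=k,interpolation=3)
cv2.imwrite("pics/c1.png",np.hstack([cr(c["image"],u,100,140,4),cr(a["image"],v,100,140,4)]))
E
```

```text
1.7 p [ 0.5751 -0.1926  0.1025] xyz [ 0.002 -0.003  0.057] rot [ 0.002   0.0018 -0.0003] F [ 0.96 -0.32  0.66]
7.706478080573823e-05
[231.08305269 291.49355315] [444.41714843 227.19128428]
181 221
394 157
```

View pics/c1.png

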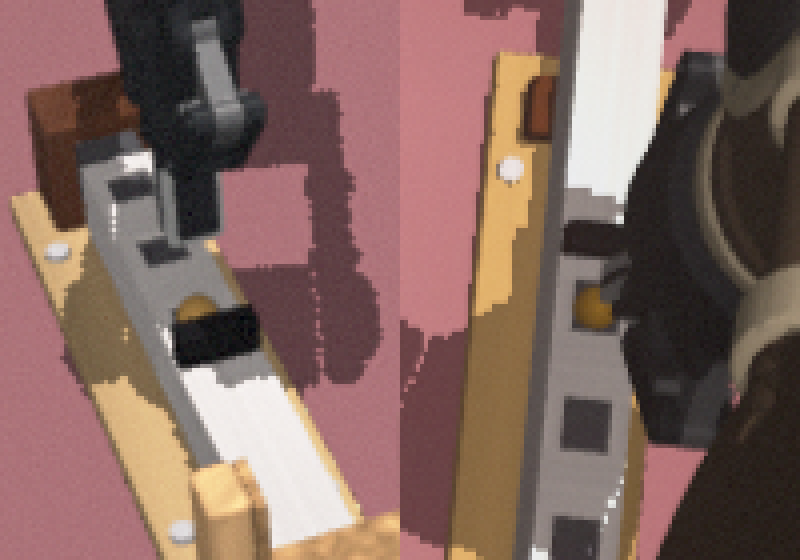

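The scene crop shows the closed fingers hovering straight above the button, behind the rib: tips near crop (190,240), button at (197,305). I'll come down to just above the button.

>>> arm_command:
  steps:
    - {"xyz":[0.002,-0.003,0.03],"rot":[0.002,0.002,0]}
    - {"xyz":[0.002,-0.003,0.055],"rot":[0.002,0.002,0]}
    - {"xyz":[0.002,-0.003,0.055],"rot":[0.002,0.002,0]}
    - {"xyz":[0.002,-0.003,0.055],"rot":[0.002,0.002,0]}

```text
time: 2.3
position: [0.5728, -0.1908, 0.0735]
tool_rot: [0.739, 0.673, -0.0, -0.001]
ft_force: [-0.6, -0.1, 1.2]
finger_gap: -0.0001
finger_force: 0.0
```

```bash
python3 - <<'E'
from plant import r
from h import *
go(r,0,0,.064)
c=r.camera("scene");p=r.get_obs()['position'];u=proj(c,p)
x,y=int(u[0]-60),int(u[1]-50);print((u-[x,y])*6,(proj(c,[*B,.07])-[x,y])*6)
cv2.imwrite("pics/c2.png",cv2.resize(c["image"][y:y+95,x:x+120,::-1],None,fx=6,fy=6,interpolation=3))
E
```

```text
2.3 p [ 0.5728 -0.1908  0.0735] xyz [-0.0011  0.0022  0.019 ] rot [-0.0021 -0.0008 -0.    ] F [-0.56 -0.15  1.15]
[365.66896542 301.8468175 ] [365.83080927 315.83143729]
```

View pics/c2.png

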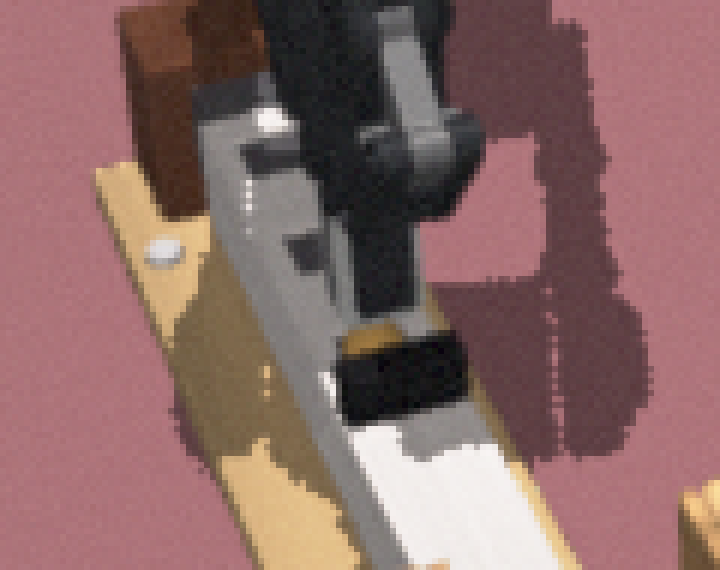

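The fingers are thin along their closing axis, about ±6 mm in the crop, with the front face bottom near (388,312) and the button visible at (375,335). The 22 mm pad width suits pressing the button and pushing the rib together better, so I'll turn the tool 90°.

>>> arm_command:
  steps:
    - {"xyz":[0,0,-0.02],"rot":[0,0,0.15]}
    - {"xyz":[0,0,-0.03],"rot":[0,0,0.3]}
    - {"xyz":[0,0,-0.03],"rot":[0,0,0.45]}
    - {"xyz":[0,0,-0.03],"rot":[0,0,0.6]}
    - {"xyz":[0,0,-0.03],"rot":[0,0,0.75]}

```text
time: 2.98
position: [0.5734, -0.1911, 0.0894]
tool_rot: [0.942, 0.337, -0.0, -0.0]
ft_force: [0.2, 0.3, 1.0]
finger_gap: -0.0001
finger_force: 0.0
```

>>> arm_command:
  steps:
    - {"xyz":[0,0,0],"rot":[0,0,0.15]}
    - {"xyz":[0,0,0],"rot":[0,0,0.3]}
    - {"xyz":[0,0,0],"rot":[0,0,0.45]}
    - {"xyz":[0,0,0],"rot":[0,0,0.6]}
    - {"xyz":[0,0,0],"rot":[0,0,0.75]}
    - {"xyz":[0,0,0],"rot":[0,0,0.75]}
    - {"xyz":[0,0,0],"rot":[0,0,0.75]}

```text
time: 3.85
position: [0.5731, -0.191, 0.089]
tool_rot: [0.999, -0.045, -0.001, -0.0]
ft_force: [-0.3, 0.3, 0.3]
finger_gap: 0.0
finger_force: 0.0
```

```bash
sed -i 's/    t=np.array/    t=np.array/; s/G\[:2,1\]=d;G\[:,0\]=np.cross(G\[:,1\],G\[:,2\])/G[:2,0]=d;G[:,1]=np.cross(G[:,2],G[:,0])/' h.py; python3 - <<'E'
from plant import r
from h import *
go(r,.003,0,.0735)
c=r.camera("scene");p=r.get_obs()['position'];u=proj(c,p);M=R.from_quat(r.get_obs()['tool_rot']).as_matrix()
x,y=int(u[0]-60),int(u[1]-50);print((u-[x,y])*6,(proj(c,p+M[:,0]*.011)-[x,y])*6,(proj(c,[*B,.07])-[x,y])*6)
cv2.imwrite("pics/c3.png",cv2.resize(c["image"][y:y+95,x:x+120,::-1],None,fx=6,fy=6,interpolation=3))
E
```

```text
3.85 p [ 0.5731 -0.191   0.089 ] xyz [0.0075 0.001  0.0311] rot [-0.0006  0.0012  0.0021] F [-0.25  0.33  0.3 ]
[361.68232071 302.74741536] [375.34908035 328.29248719] [365.83080927 363.83143729]
```

View pics/c3.png

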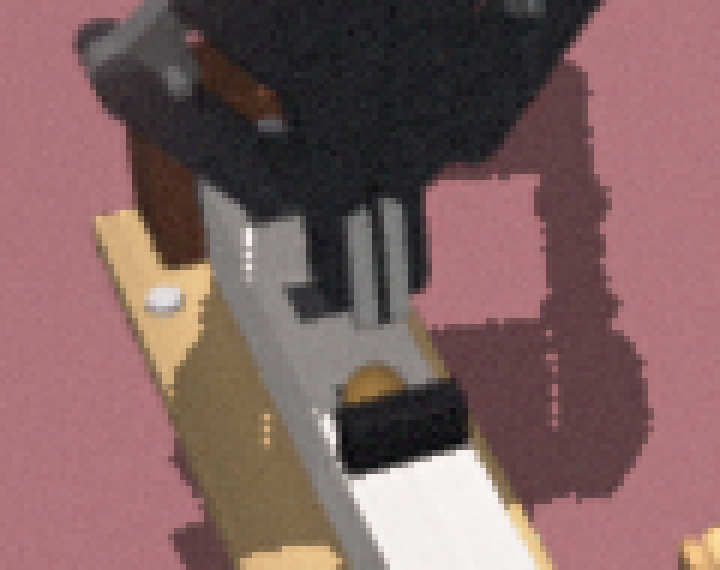

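The closed tip's front edge bottom is at crop (382,325) and the button apex at (373,365). Both sit about 7 px right of prediction, so that is a shared camera offset and the relative alignment is good. I'll press the button next.

>>> arm_command:
  steps:
    - {"xyz":[0.0075,0.001,0.015],"rot":[0,0.001,0.002]}
    - {"xyz":[0.0075,0.001,0.03],"rot":[0,0.001,0.002]}
    - {"xyz":[0.0075,0.001,0.04],"rot":[0,0.001,0.002]}
    - {"xyz":[0.0075,0.001,0.046],"rot":[0,0.001,0.002]}
    - {"xyz":[0.0075,0.001,0.05],"rot":[0,0.001,0.002]}
    - {"xyz":[0.0075,0.001,0.05],"rot":[0,0.001,0.002]}

```text
time: 4.65
position: [0.5764, -0.1916, 0.064]
tool_rot: [0.999, -0.047, -0.001, -0.0]
ft_force: [-1.8, -0.1, 4.3]
finger_gap: -0.0
finger_force: 2.0
```

```bash
python3 - <<'E'
from plant import r
from h import *
go(r,.007,0,.062)
E
```

```text
4.65 p [ 0.5764 -0.1916  0.064 ] xyz [0.0089 0.0002 0.0039] rot [-0.0008  0.0011 -0.0019] F [-1.79 -0.11  4.3 ]
```

Force is 4.3 N at z = 64 mm, which matches the button spring. I'll press to flush and creep forward to the rib.

>>> arm_command:
  steps:
    - {"xyz":[0,0,0.003],"rot":[0,0,0]}
    - {"xyz":[0,0,0.005],"rot":[0,0,0]}
    - {"xyz":[0.004,0,0.005],"rot":[0,0,0]}
    - {"xyz":[0.008,0,0.005],"rot":[0,0,0]}
    - {"xyz":[0.008,0,0.005],"rot":[0,0,0]}

```text
time: 5.28
position: [0.5801, -0.1921, 0.0619]
tool_rot: [0.999, -0.047, -0.001, -0.0]
ft_force: [-3.8, 1.8, 7.8]
finger_gap: -0.0001
finger_force: 3.9
```

>>> arm_command:
  steps:
    - {"xyz":[0.004,0,0],"rot":[0,0,0]}
    - {"xyz":[0.008,0,0],"rot":[0,0,0]}
    - {"xyz":[0.012,0,0],"rot":[0,0,0]}
    - {"xyz":[0.016,0,0],"rot":[0,0,0]}
    - {"xyz":[0.02,0,0],"rot":[0,0,0]}
    - {"xyz":[0.024,0,0],"rot":[0,0,0]}
    - {"xyz":[0.024,0,0],"rot":[0,0,0]}

```text
time: 6.15
position: [0.5922, -0.1933, 0.062]
tool_rot: [0.999, -0.048, -0.001, -0.0]
ft_force: [-3.1, 0.7, 6.9]
finger_gap: 0.0001
finger_force: 3.5
```

The tube moves at about 3 N with the button under the wall. I'll continue, easing the downward pressure slightly.

>>> arm_command:
  steps:
    - {"xyz":[0.006,0,-0.003],"rot":[0,0,0]}
    - {"xyz":[0.014,0,-0.003],"rot":[0,0,0]}
    - {"xyz":[0.022,0,-0.003],"rot":[0,0,0]}
    - {"xyz":[0.03,0,-0.003],"rot":[0,0,0]}
    - {"xyz":[0.038,0,-0.003],"rot":[0,0,0]}
    - {"xyz":[0.046,0,-0.003],"rot":[0,0,0]}
    - {"xyz":[0.05,0,-0.003],"rot":[0,0,0]}
    - {"xyz":[0.05,0,-0.003],"rot":[0,0,0]}

```text
time: 7.15
position: [0.6176, -0.1957, 0.0622]
tool_rot: [0.999, -0.048, -0.0, -0.0]
ft_force: [-2.6, -1.1, 0.3]
finger_gap: 0.0
finger_force: 0.6
```

```bash
python3 - <<'E'
from plant import r
from h import *
go(r,.052,0,.062)
c=r.camera("top");s=r.camera("scene")
def cr(i,p,w,h,k):
    x,y=int(p[0]-w/2),int(p[1]-h/2);print(x,y);return cv2.resize(i[y:y+h,x:x+w,::-1],None,fx=k,fy=k,interpolation=3)
cv2.imwrite("pics/c4.png",np.hstack([cr(s["image"],proj(s,[.59,-.19,.07]),100,140,4),cr(c["image"],proj(c,[.57,-.19,.07]),100,140,4)]))
E
```

```text
7.15 p [ 0.6176 -0.1957  0.0622] xyz [ 0.0161 -0.0003  0.0003] rot [-0.0005  0.0001 -0.0021] F [-2.56 -1.14  0.32]
184 230
392 164
```

View pics/c4.png

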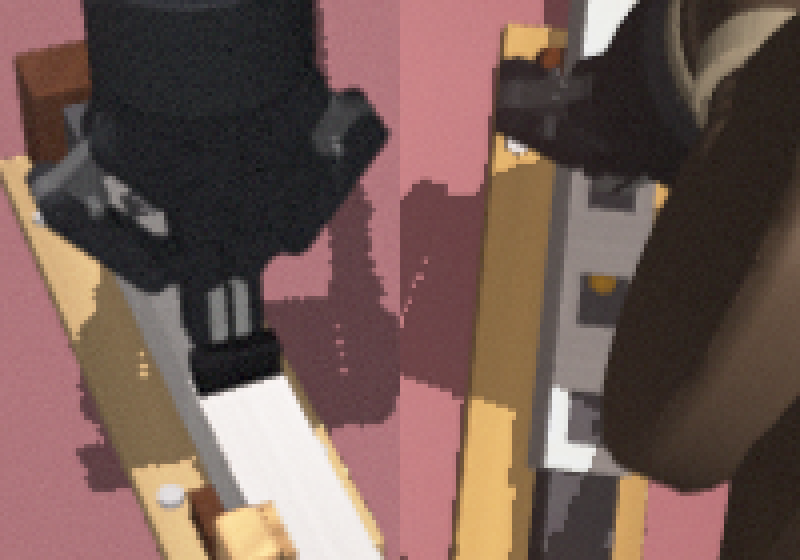

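The top crop shows the next hole at (603,300) with the button's dome showing at its outward edge (603,285), so about 7 mm remains.

>>> arm_command:
  steps:
    - {"xyz":[0.003,0,0],"rot":[0,0,0]}
    - {"xyz":[0.006,0,0],"rot":[0,0,0]}
    - {"xyz":[0.009,0,0],"rot":[0,0,0]}
    - {"xyz":[0.012,0,0],"rot":[0,0,0]}
    - {"xyz":[0.014,0,0],"rot":[0,0,0]}
    - {"xyz":[0.014,0,0],"rot":[0,0,0]}

```text
time: 8.0
position: [0.6244, -0.1962, 0.0628]
tool_rot: [0.999, -0.048, -0.0, -0.0]
ft_force: [-1.7, -0.7, 0.7]
finger_gap: 0.0004
finger_force: 0.4
```

```bash
python3 - <<'E'
from plant import r
from h import *
go(r,.052,0,.062)
c=r.camera("top")
p=proj(c,[.57,-.19,.07]);x,y=int(p[0]-40),int(p[1]-40);print(x,y)
cv2.imwrite("pics/c5.png",cv2.resize(c["image"][y:y+80,x:x+80,::-1],None,fx=7,fy=7,interpolation=3))
E
```

```text
8.0 p [ 0.6244 -0.1962  0.0628] xyz [ 0.0023 -0.      0.0016] rot [-0.0007  0.0005 -0.002 ] F [-1.72 -0.71  0.73]
402 194
```

View pics/c5.png

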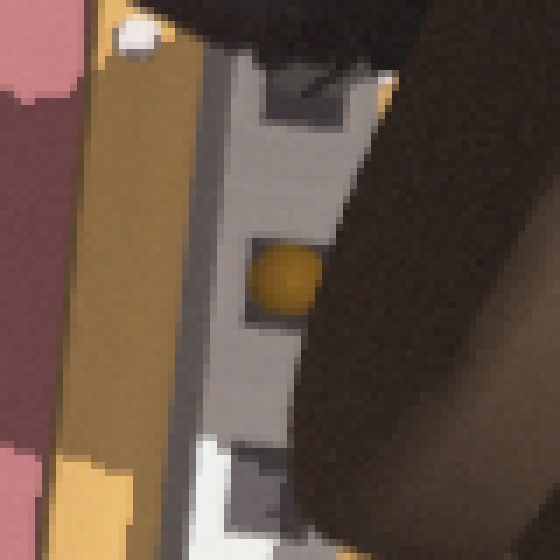

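The button (285,280) is up and centred in the next hole, whose rows span 238–327. I'll back off the rib, lift away and check.

>>> arm_command:
  steps:
    - {"xyz":[-0.006,0,0],"rot":[0,0,0]}
    - {"xyz":[-0.01,0,-0.005],"rot":[0,0,0]}
    - {"xyz":[-0.01,0,-0.04],"rot":[0,0,0]}
    - {"xyz":[-0.01,0,-0.12],"rot":[0,0,0]}
    - {"xyz":[-0.01,0,-0.24],"rot":[0,0,0]}
    - {"xyz":[-0.1,0.1,-0.3],"rot":[0,0,0]}
    - {"xyz":[-0.2,0.2,-0.3],"rot":[0,0,0]}
    - {"xyz":[-0.25,0.3,-0.3],"rot":[0,0,0]}
    - {"xyz":[-0.25,0.4,-0.3],"rot":[0,0,0]}
    - {"xyz":[-0.25,0.4,-0.3],"rot":[0,0,0]}
    - {"xyz":[-0.25,0.4,-0.3],"rot":[0,0,0]}

```text
time: 9.43
position: [0.4811, -0.3836, 0.2136]
tool_rot: [0.999, -0.048, 0.0, -0.0]
ft_force: [1.0, 1.2, 1.4]
finger_gap: -0.0001
finger_force: 0.0
```

```bash
python3 - <<'E'
from plant import r
from h import *
c=r.camera("top");s=r.camera("scene")
a=c["image"][100:320,390:490,::-1];b=s["image"][225:400,170:310,::-1]
a=cv2.resize(a,None,fx=2.7,fy=2.7,interpolation=3);b=cv2.resize(b,None,fx=3.4,fy=3.4,interpolation=3)
o=np.zeros((595,800,3),np.uint8);o[:a.shape[0],:a.shape[1]]=a;o[:b.shape[0],300:300+b.shape[1]]=b;cv2.imwrite("pics/c6.png",o)
E
```

```text
(no output)
```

View pics/c6.png

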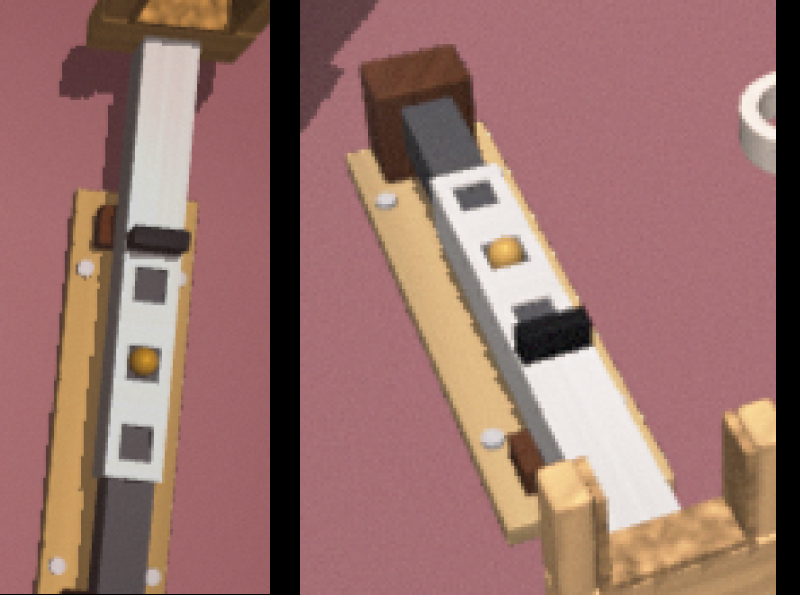

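Both views show the button standing up in the middle hole (top crop (145,362), scene crop (506,250)), with the tube out by one hole and the robot clear.

```bash
python3 -c "
from plant import r
print(r.finish_job())"
```

```text
the job is handed in; nothing more can be done
None
```

The forked rest arm is extended by one hole with its button snapped up in the next opening, the stop-plate arm was left alone, and the job was handed in about 9.5 s into the 29 s limit.

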